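# Feed two sample tubes from the rotary dispenser

### The job

Slide the empty catch tray squarely under the chute of the rotary tube dispenser, fully home against the dispenser's body. Then push the arms of the star wheel round gently and slowly, no faster than about a third of a turn a second, until two tubes have dropped one after the other down the chute into the tray, and stop so that no third tube follows. Do not touch the tubes, and leave the other things on the bench alone.

Things in the scene. Friction and masses are not known exactly. Their poses are not given: they have to be found in the camera images.
- dispenser: Bench dispenser for sample tubes, fixed, 220 (x) x 345 (y) x 270 mm high. Origin: bench level under the drum. +x runs along the drum's axis away from the star wheel, +y to the chute side, z up. Drum axis along x, 125 mm up, R 50 mm. The magazine of tubes, clear-covered, rises to -y; the aluminium chute falls to +y. White pedestal under the chute, 112 mm wide, 66 mm high, its flat face at y = +95 mm is the tray's stop.
- drum (a joint): Drum and star wheel (one shaft), rad; grows as the top moves to the dispenser's +y, the feeding way; turns on without end, stays where left, needs about 0.15 N m. Four slots and four wheel arms at angles joint + k*90 deg from straight up towards +y. A slot takes a tube at about -70 deg and lets it roll out onto the chute at about +70 to +85 deg. Above a third of a turn a second tubes can be carried past the chute and jam.
- wheel_hub (a point): Centre of the star wheel, 130 mm in front (-x) of the dispenser's origin and 125 mm up; axes as the dispenser's, does not turn. Wheel plane is the y-z plane here, 75 mm in front of the clear cheeks (shaft boss between, 16 mm radius). Four steel arms 10 mm thick, each ending in a black 22 mm ball centred 88 mm out. Hub 38 mm across. A rubbing push locks: let the finger follow the arm's arc, and take the next arm once one is past about 50 deg.
- chute_lip (a point): Middle of the chute's lower edge, at dispenser (0, +120, +64) mm; chute 112 mm wide, 4 mm thick, sloping 25 deg, with side cheeks up to about 20 mm above it. The tray's low wall passes under it. Axes as the dispenser's.
- tray: Loose grey open tray, 160 (x) x 170 (y) mm outside, walls 4 mm, floor 5 mm. Origin: centre of its underside. Wall at its -y side is low (28 mm), the others 62 mm. The low wall goes under the chute; fully home the tray's origin is at dispenser (0, +180 mm, 0), axes parallel to the dispenser's. 0.3 kg, slides on the bench.
- tray_lug (a point): Top centre of the lug on the tray's high +y wall: a 70 (x) x 14 (y) mm block, 28 mm tall, its top 64 mm above the bench; at tray (0, +88, +64) mm, axes as the tray's. It can be pushed or pinched from above across its 14 mm.
- tube_1: Capped sample tube, 28 mm across, 93 mm long, 30 g, translucent grey with a white cap, lying along the dispenser's x. Origin: its centre; x along the tube. The first: lowest in the magazine, next to the drum. It sits behind clear covers, rides round in a drum slot, then rolls down the chute.
- tube_2: Capped sample tube, 28 mm across, 93 mm long, 30 g, translucent grey with a white cap, lying along the dispenser's x. Origin: its centre; x along the tube. The second in the queue. It sits behind clear covers, rides round in a drum slot, then rolls down the chute.
- tube_3: Capped sample tube, 28 mm across, 93 mm long, 30 g, translucent grey with a white cap, lying along the dispenser's x. Origin: its centre; x along the tube. The third in the queue; must stay in the dispenser. It sits behind clear covers, rides round in a drum slot, then rolls down the chute.
- tube_4: Capped sample tube, 28 mm across, 93 mm long, 30 g, translucent grey with a white cap, lying along the dispenser's x. Origin: its centre; x along the tube. The fourth in the queue; must stay in the dispenser. It sits behind clear covers, rides round in a drum slot, then rolls down the chute.
- tube_5: Capped sample tube, 28 mm across, 93 mm long, 30 g, translucent grey with a white cap, lying along the dispenser's x. Origin: its centre; x along the tube. The fifth, the highest in the queue; must stay in the dispenser. It sits behind clear covers, rides round in a drum slot, then rolls down the chute.
- bottle: Bystander: brown glass bottle, 70 mm across, 170 mm tall, standing beyond the work. Origin: centre of its underside.
- slide_box: Bystander: flat white slide box, 170 x 95 x 32 mm. Origin: centre of its underside.
- tip_box: Bystander: grey box with a clear lid for pipette tips, 85 x 125 x 67 mm. Origin: centre of its underside.
There are look-alikes about, which are no part of the job. What is shaped like the tray but purple is not meant.

How it is judged:
By the outcome, as a careful person would: the job done as asked, in the order asked, and still so for the second after the job is handed in, with the robot touching nothing.
It also fails if it takes over 72 s, if anything falls off the work surface, if the arm or the gripper's body presses on something with over 40 N, if the wrist force passes 120 N, or if a joint passes its speed limit or range.

### The arm

A 6-joint arm with a two-finger parallel gripper is mounted at the origin on the work surface. World frame = base frame: x ahead of the robot, y to its left, z up, the work surface at z = 0. Lengths are in m, angles in rad, forces in N, time in s.
With the tool pointing down it reaches from about 0.425 to 0.925 m from the base axis. Payload 12.5 kg.
Tool frame: the origin (TCP) lies at the very end of the fingers, on their centre line; the grasp point (between the pads) lies 19 mm behind it; y points along the fingers, x is the direction in which the jaws open and shut, and the axes are right-handed (so a half turn about y gives the same grasp; the last joint's range is limited). The gripper opens to 85 mm and grips with 20 to 120 N. Pads are 22 mm wide; open, the fingers measure 114 mm over their backs; the gripper's body (76 mm by 85 mm) begins 54 mm behind the grasp point. The pads swing forward as they close: fully open they stand 13 mm farther back than shut.
Start: joints at [0.997, 0.491, 1.559, -0, 1.092, -0.106], TCP at [0.282, 0.558, 0.231] pointing down, gripper open.
Joint ranges: [-3.1, 3.1], [-0.84, 2.19], [0.05, 2.79], [-1.13, 4.28], [0.06, 2.93], [-2.69, 2.69]. Speed limits (rad/s): [2.22, 2.22, 2.79, 3.14, 3.14, 3.14].

### API

Orientations are given as a unit quaternion [x, y, z, w].
In Python, from plant import * gives the robot as it stands. Calls block until the motion is done:
- move_pose(position, orientation): joint-space move of the TCP to a pose.
- servo_line(position, frame=None, v=0.15, guard=None): straight line of the TCP; frame=None keeps the orientation; v is the mean speed in m/s. With guard (N) it stops when the force on the tool has changed by that much, and returns True; else False.
- move_j(angles): joint-space move.
- gripper_to(opening, grip_force=None): finger opening in m; grip_force is the grip in N (None keeps the last); returns when the fingers have stopped.
- pause(seconds).
- inverse_kinematics(position, orientation): joint angles nearest the present ones, or None.
- get_image(name): name is "side" or "top" or "wrist"; returns the picture (480x640x3 uint8, red, green, blue); there is no depth.
- camera_params(name): a dict with "fx", "fy", "cx", "cy" (pixels), "k1" (the pictures are not rectified: a ray, as slopes to the right and down, at radius r is drawn at 1 + k1 r^2 times it, then the intrinsics apply), "camera_from_world" (4x4, takes a point from world to camera coordinates); the wrist camera has in their place "T_tool_cam" (4x4, takes a point from camera to tool coordinates, whose origin is the TCP and whose axes are the tool frame's). Camera axes: x right, y down, z forward; pixel columns grow to the right and rows downward; lengths in m; the calibration is good to about 2 mm. A picture is of the moment at which its call begins: read the wrist's pose just before it. camera_params takes no time and is no camera call.
A pose or a line that the arm cannot do raises MotionError and nothing moves.
- job_done(): hands the job in, once; it reports no verdict.
Readings, each from a call of its own:
- read_t(): time.
- read_joint_positions(): joint angles.
- read_qd(): joint speeds.
- read_tau(): joint torques, N m.
- read_ee_pos(): TCP position.
- read_tcp_rot(): TCP orientation.
- read_contact_force(): force on the tool from outside, world axes, zero at the start.
- read_moment(): the same for the moment, N m.
- read_width(): finger opening in m.
Only numpy, scipy, OpenCV 4.12 (cv2) and the standard library are available. Lean on these libraries where they do the work, as an engineer would, in place of code of your own. Each camera call takes 0.05 s, during which the arm holds its last target. There are 200 camera calls.

## Working session

There is one attempt and no reset: what is moved stays moved. The work goes in short steps, each a Python script; the robot and the scene stay as the last script left them, time stands still between calls to the robot, and variables do not carry over. Pictures are saved under pics/ and viewed, about 8 in all and at most 12, crops included, and the job is handed in when it is done.

```bash
ls; mkdir -p pics
python3 - <<'E'
from plant import *
import cv2
for n in("side","top","wrist"):
    print(n,camera_params(n))
    cv2.imwrite(f"pics/{n}0.png",get_image(n)[:,:,::-1])
print(read_tcp_rot(),read_t())
E
```

```text
pics
side {'fx': 500.2626108731053, 'fy': 500.2626108731053, 'cx': 330.49450793262343, 'cy': 242.0541195962707, 'k1': -0.11906317319551495, 'camera_from_world': array([[ 0.96839762, -0.24933088,  0.00633754, -0.53667574],
       [-0.13574406, -0.54820452, -0.82525472,  0.17251998],
       [ 0.20923575,  0.79831442, -0.56472514,  1.54830026],
       [ 0.        ,  0.        ,  0.        ,  1.        ]])}
top {'fx': 494.46361565915487, 'fy': 494.46361565915487, 'cx': 316.62135769577435, 'cy': 245.89086984981523, 'k1': -0.01583301594791259, 'camera_from_world': array([[ 0.00375782, -0.99997929,  0.00522431, -0.04595951],
       [-0.98896564, -0.00449005, -0.14807699,  0.56058773],
       [ 0.14809738, -0.00461021, -0.98896204,  1.33753766],
       [ 0.        ,  0.        ,  0.        ,  1.        ]])}
wrist {'fx': 397.0237205475971, 'fy': 397.0237205475971, 'cx': 314.87805772600115, 'cy': 234.77245355983916, 'k1': -0.06499681029231558, 'T_tool_cam': array([[ 9.99999879e-01, -5.10608191e-05,  4.90102797e-04,
        -1.08571376e-05],
       [-4.82279481e-04, -3.05420848e-01,  9.52217345e-01,
        -1.42856654e-01],
       [ 1.01066614e-04, -9.52217466e-01, -3.05420836e-01,
         7.86480059e-02],
       [ 0.00000000e+00,  0.00000000e+00,  0.00000000e+00,
         1.00000000e+00]])}
[ 0.60239796  0.37020949 -0.3707762  -0.60215168] 0.15
```

View pics/top0.png

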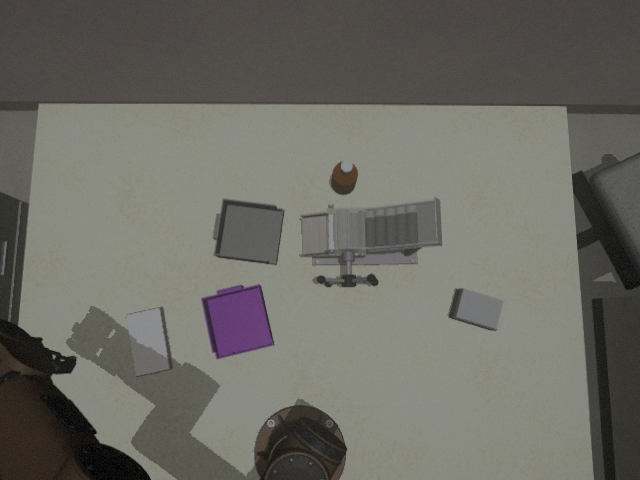

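View pics/side0.png

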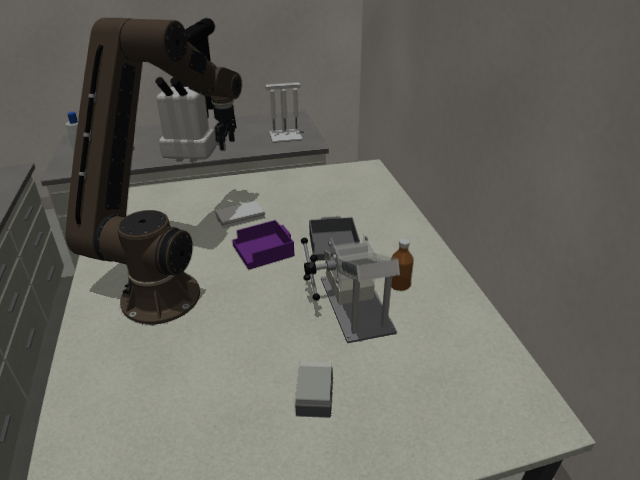

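The top view shows the grey tray around (250,232), the dispenser around (370,230) with its chute facing left (world +y), and the star wheel at about (346,281). The purple look-alike tray is at (238,321). Next I'll enlarge the work area.

Run:
```python
import cv2
a=cv2.imread("pics/top0.png")[180:305,205:450]
a=cv2.resize(a,None,fx=3.2,fy=3.2,interpolation=cv2.INTER_CUBIC)
a=cv2.convertScaleAbs(a,alpha=1.3)
cv2.imwrite("pics/topc.png",a)
```

```text
(no output)
```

View pics/topc.png

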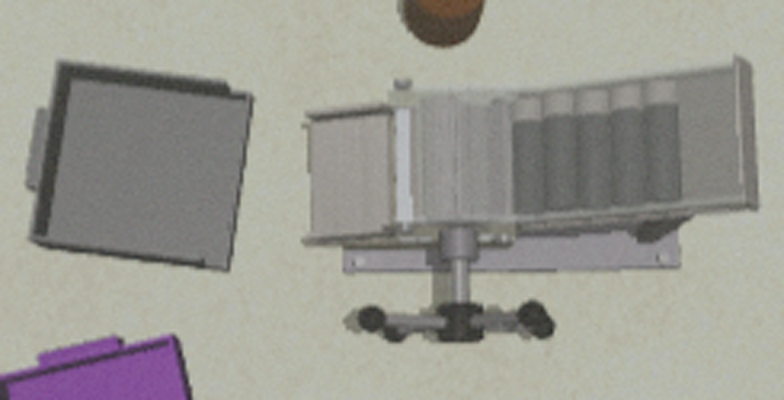

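```bash
cat > h.py <<'E'
import numpy as np, cv2
from scipy.spatial.transform import Rotation as R
def down(a):  # tool pointing down, jaw axis at yaw a
    c,s=np.cos(a),np.sin(a); return R.from_matrix(np.array([[c,s,0],[0,0,-1],[-s,c,0]]).T).as_quat()
def ray(p,uv,T):  # T world_from_cam
    K=np.array([[p['fx'],0,p['cx']],[0,p['fy'],p['cy']],[0,0,1]])
    q=cv2.undistortPoints(np.array(uv,float).reshape(-1,1,2),K,np.array([p['k1'],0,0,0,0.])).reshape(-1,2)
    d=np.c_[q,np.ones(len(q))]@T[:3,:3].T
    return T[:3,3],d
def onplane(p,uv,T,z):
    o,d=ray(p,uv,T); return o+d*((z-o[2])/d[:,2])[:,None]
def wristT(p,pos,q):
    T=np.eye(4);T[:3,:3]=R.from_quat(q).as_matrix();T[:3,3]=pos
    return T@p['T_tool_cam']
def proj(p,P,T):
    K=np.array([[p['fx'],0,p['cx']],[0,p['fy'],p['cy']],[0,0,1]]);M=np.linalg.inv(T)
    return cv2.projectPoints(np.array(P,float).reshape(-1,1,3),cv2.Rodrigues(M[:3,:3])[0],M[:3,3],K,np.array([p['k1'],0,0,0,0.]))[0].reshape(-1,2)
E
python3 - <<'E'
from plant import *
from h import *
np.set_printoptions(precision=4,suppress=True)
p=camera_params("top");T=np.linalg.inv(p["camera_from_world"])
c=lambda x,y:(205+(x+.5)/3.2-.5,180+(y+.5)/3.2-.5)
print("lug",onplane(p,[c(38,107),c(33,190)],T,.064))
print("lowwall",onplane(p,[c(252,96),c(230,270)],T,.028))
print("lip",onplane(p,[c(308,115),c(308,238)],T,.07))
print("hub",onplane(p,[c(460,322)],T,.14))
hub=onplane(p,[c(460,322)],T,.13)[0]
print(R.from_quat(read_tcp_rot()).as_matrix())
# horizontal tool IK
for pitch in (0,20,40,60):
  for s in (0,90,180,-90):
    y=np.array([np.cos(np.radians(pitch)),0,-np.sin(np.radians(pitch))]);z0=np.array([-y[2],0,y[0]])
    x=np.cos(np.radians(s))*np.array([0,1,0])+np.sin(np.radians(s))*z0
    q=R.from_matrix(np.c_[x,y,np.cross(x,y)]).as_quat()
    out=[]
    for dy,dz in((-.05,.06),(0,.08),(.06,.05)):
        try:j=inverse_kinematics(hub+[.02,dy,dz],q)
        except Exception as e:j=None
        out.append(None if j is None else np.round(j,2))
    print(pitch,s,out)
P=[.50,.08,.36]
for a in(np.pi/2,-np.pi/2):
    print(a,inverse_kinematics(P,down(a)))
move_pose(P,down(np.pi/2) if inverse_kinematics(P,down(np.pi/2)) is not None else down(-np.pi/2))
pos,q=read_ee_pos(),read_tcp_rot(); np.save("v1.npy",np.r_[pos,q])
cv2.imwrite("pics/w1.png",get_image("wrist")[:,:,::-1]);print(pos,read_t())
E
```

```text
lug [[0.6481 0.2342 0.064 ]
 [0.5753 0.236  0.064 ]]
lowwall [[0.6668 0.0513 0.028 ]
 [0.5109 0.0684 0.028 ]]
lip [[ 0.6408  0.0001  0.07  ]
 [ 0.5339 -0.0008  0.07  ]]
hub [[ 0.4573 -0.125   0.14  ]]
[[ 0.4509 -0.0005 -0.8926]
 [ 0.8926 -0.0007  0.4509]
 [-0.0009 -1.      0.0001]]
0 0 [array([-0.9 ,  0.9 ,  2.6 ,  2.21,  1.79,  1.28]), array([-0.77,  0.89,  2.68,  2.32,  1.87,  1.27]), array([-0.57,  1.09,  2.75,  2.44,  2.15,  1.14])]
0 90 [None, None, None]
0 180 [array([-0.9 ,  0.9 ,  2.6 ,  2.21,  1.79, -1.86]), array([-0.77,  0.89,  2.68,  2.32,  1.87, -1.88]), array([-0.57,  1.09,  2.75,  2.44,  2.15, -2.  ])]
0 -90 [array([-0.9 ,  0.9 ,  2.6 ,  2.21,  1.79, -0.29]), array([-0.77,  0.89,  2.68,  2.32,  1.87, -0.3 ]), array([-0.57,  1.09,  2.75,  2.44,  2.15, -0.43])]
20 0 [array([-0.86,  0.57,  2.54,  2.27,  1.2 ,  1.6 ]), array([-0.73,  0.51,  2.59,  2.4 ,  1.19,  1.61]), array([-0.54,  0.65,  2.67,  2.63,  1.38,  1.48])]
20 90 [None, None, None]
20 180 [array([-0.86,  0.57,  2.54,  2.27,  1.2 , -1.54]), array([-0.73,  0.51,  2.59,  2.4 ,  1.19, -1.54]), array([-0.54,  0.65, 
[... 759 characters left out ...]
.49,  2.51,  0.61,  0.24])]
60 0 [None, None, None]
60 90 [array([-0.63,  0.28,  2.19,  0.93,  0.38, -1.46]), array([-0.52,  0.22,  2.2 ,  0.8 ,  0.36, -1.23]), array([-0.37,  0.26,  2.27,  1.03,  0.21, -1.34])]
60 180 [array([-0.63,  0.28,  2.19,  0.93,  0.38,  0.11]), array([-0.52,  0.22,  2.2 ,  0.8 ,  0.36,  0.34]), array([-0.37,  0.26,  2.27,  1.03,  0.21,  0.23])]
60 -90 [array([-0.63,  0.28,  2.19,  0.93,  0.38,  1.68]), array([-0.52,  0.22,  2.2 ,  0.8 ,  0.36,  1.91]), array([-0.37,  0.26,  2.27,  1.03,  0.21,  1.8 ])]
1.5707963267948966 [ 0.0281  0.2049  1.6486 -0.      1.2881 -1.5427]
-1.5707963267948966 [ 0.0281  0.2049  1.6486 -0.      1.2881  1.5989]
[0.4999 0.0805 0.3598] 2.15
```

View pics/w1.png

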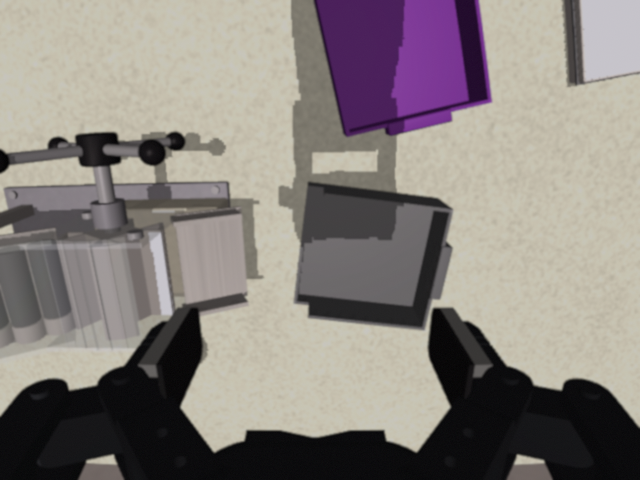

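The wrist view shows the tray's lug-side corners at (452,208) and (425,327), and the chute lip running from about (241,212) to (246,298). The hub is at (98,150), with balls at (150,152), (175,141), (0,160) and (57,145).

Run:
```python
from plant import *
from h import *
np.set_printoptions(precision=4,suppress=True)
p=camera_params("wrist");v=np.load("v1.npy");T=wristT(p,v[:3],v[3:])
print("tray hi",onplane(p,[(452,208),(425,327)],T,.062))
print("lug outer",onplane(p,[(450,245),(440,298)],T,.064))
print("low wall",onplane(p,[(296,302)],T,.028))
print("lip",onplane(p,[(241,212),(246,298)],T,.066))
print("plate",onplane(p,[(5,188),(228,182)],T,.006))
print("hub,boss",onplane(p,[(98,150),(108,215)],T,.14))
o,d=ray(p,[(150,152),(175,141),(0,160),(57,145),(98,150)],T)
for hx in(.445,.455,.465):
    P=o+d*((hx-o[0])/d[:,0])[:,None]; print(hx,P[:,1:])
im=cv2.imread("pics/w1.png")
a=cv2.resize(im[100:330,0:260],None,fx=2.2,fy=2.2,interpolation=cv2.INTER_CUBIC)
b=cv2.resize(cv2.imread("pics/side0.png")[220:340,285:415],None,fx=1.7*2.2,fy=1.7*2.2,interpolation=cv2.INTER_CUBIC)
b=b[:a.shape[0],:800-a.shape[1]]
c=np.zeros((a.shape[0],a.shape[1]+b.shape[1],3),np.uint8);c[:,:a.shape[1]]=a;c[:b.shape[0],a.shape[1]:]=b
print(a.shape,b.shape);cv2.imwrite("pics/c2.png",c)
```

```text
tray hi [[0.5303 0.2388 0.062 ]
 [0.6858 0.2211 0.062 ]]
lug outer [[0.5747 0.2404 0.064 ]
 [0.6439 0.2355 0.064 ]]
low wall [[0.6675 0.056  0.028 ]]
lip [[ 0.5343 -0.003   0.066 ]
 [ 0.6426 -0.0031  0.066 ]]
plate [[ 0.5159 -0.3285  0.006 ]
 [ 0.5106 -0.0289  0.006 ]]
hub,boss [[ 0.4561 -0.1181  0.14  ]
 [ 0.5178 -0.1179  0.14  ]]
0.445 [[-0.0148  0.272 ]
 [-0.0272  0.1918]
 [-0.0866  0.299 ]
 [-0.1101  0.2116]
 [-0.0548  0.2556]]
0.455 [[-0.0551  0.1744]
 [-0.0729  0.0602]
 [-0.1574  0.2128]
 [-0.1907  0.0884]
 [-0.1121  0.151 ]]
0.465 [[-0.0955  0.0767]
 [-0.1185 -0.0714]
 [-0.2282  0.1266]
 [-0.2714 -0.0348]
 [-0.1693  0.0465]]
(506, 572, 3) (449, 228, 3)
```

View pics/c2.png

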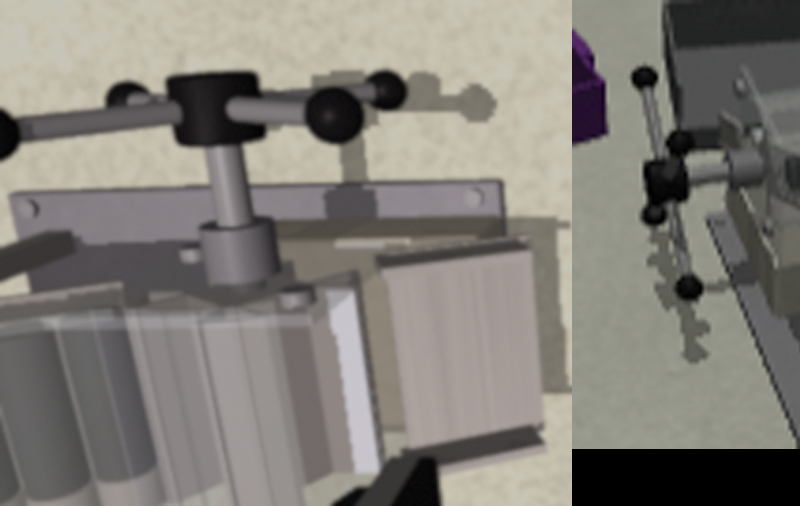

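Both crops show all four balls, with one arm at roughly +45°. I'll fit the dispenser pose and wheel angle from these points, then grip and slide the tray.

Run:
```python
from plant import *
from h import *
from scipy.optimize import least_squares
np.set_printoptions(precision=4,suppress=True)
pw=camera_params("wrist");v=np.load("v1.npy");Tw=wristT(pw,v[:3],v[3:])
ps=camera_params("side");Ts=np.linalg.inv(ps["camera_from_world"])
pt=camera_params("top");Tt=np.linalg.inv(pt["camera_from_world"])
bw=np.array([(151.8,152.3),(175,141.4),(2,160),(59,144.5)])
bs=np.array([(304.5,240.6),(306.9,277.5),(313.9,258),(316.3,297)])
plate=onplane(pt,[(205+345/3.2,180+270/3.2),(205+680/3.2,180+268/3.2)],Tt,.006);print("plate top",plate)
lip=np.r_[[[.5885,-.003]],[[.5874,-.0004]]]
def W(x,P):
    c,s=np.cos(x[2]),np.sin(x[2]);P=np.atleast_2d(P)
    return np.c_[x[0]+c*P[:,0]-s*P[:,1],x[1]+s*P[:,0]+c*P[:,1],P[:,2]]
def balls(x):
    t=x[3]+np.radians([0,90,-90,180])
    return W(x,np.c_[np.full(4,-.13),.088*np.sin(t),.125+.088*np.cos(t)])
def f(x):
    B=balls(x)
    return np.r_[(proj(pw,B,Tw)-bw).ravel(),(proj(ps,B,Ts)-bs).ravel(),((lip-W(x,[0,.12,.064])[0,:2])/.0025).ravel(),(x[2]-.012)/.008]
r=least_squares(f,[.59,-.122,.01,.8]);x=r.x
print(x,np.degrees(x[2:]),r.fun);np.save("disp.npy",x)
hub=W(x,[-.13,0,.125])[0];print("hub",hub)
# tray
ty=np.radians(-6.4);lug=np.array([.6085,.232])
a0=np.pi/2+ty
move_pose([*lug,.13],down(a0)); gripper_to(.05,30)
servo_line([*lug,.036],v=.12,guard=10); gripper_to(0,30)
print("width",read_width(),read_t())
a1=np.pi/2+x[2]
L=lambda y:W(x,[0,y,.036])[0]
servo_line(L(.268+.045),frame=down(a1),v=.06)
print(read_ee_pos(),read_contact_force())
servo_line(L(.268+.010),v=.05)
print(read_contact_force())
print(servo_line(L(.268-.008),v=.02,guard=6),read_ee_pos(),L(.268),read_contact_force(),read_t())
```

```text
plate top [[ 0.5129 -0.0332  0.006 ]
 [ 0.5159 -0.3318  0.006 ]]
[ 0.5866 -0.1223  0.0099  0.9737] [ 0.5664 55.7887] [ 3.3842  0.6939  1.3984  0.011  -5.7035  0.4821  0.6218  1.604  -1.0805
 -0.3699 -0.8985 -0.6877 -1.2216 -0.8286 -1.1601 -1.0843  1.2507 -0.2763
  0.8107  0.7637 -0.2642]
hub [ 0.4566 -0.1236  0.125 ]
width 0.013592515650655447 5.075
[0.5839 0.1905 0.0367] [0.3754 0.1951 7.2362]
[0.1717 0.0141 7.6662]
True [0.5843 0.1543 0.0367] [0.5839 0.1457 0.036 ] [ 0.0016 -2.4281  4.3608] 7.2083
```

Run:
```python
from plant import *
from h import *
np.set_printoptions(precision=4,suppress=True)
x=np.load("disp.npy");c,s=np.cos(x[2]),np.sin(x[2])
L=lambda y:np.array([x[0]-s*y,x[1]+c*y,.0365])
pause(.2);print(read_ee_pos(),read_contact_force())
for i in range(5):
    g=servo_line(L(.268-.010),v=.02,guard=12)
    print(g,read_ee_pos(),read_contact_force(),read_moment());pause(.2);f=read_contact_force();print(f)
    if f[1]>5 or not g: break
pos,q=read_ee_pos(),read_tcp_rot();np.save("v2.npy",np.r_[pos,q])
cv2.imwrite("pics/w2.png",get_image("wrist")[:,:,::-1])
cv2.imwrite("pics/top2.png",get_image("top")[:,:,::-1]);print(read_t())
a=cv2.resize(cv2.imread("pics/top2.png")[180:305,205:450],(588,300),interpolation=cv2.INTER_CUBIC)
b=cv2.resize(cv2.imread("pics/w2.png"),(373,280));o=np.zeros((580,588,3),np.uint8);o[:300]=a;o[300:,:373]=b
cv2.imwrite("pics/c3.png",o)
```

```text
[0.5843 0.1542 0.0367] [-1.4357 -2.4142  5.2193]
True [0.5839 0.1445 0.0367] [-1.5262  1.2917  6.0415] [0.2829 0.2943 0.2028]
[-2.264   1.4355  5.8379]
True [0.5837 0.1444 0.0368] [-0.7846  1.332   4.7877] [0.0949 0.1166 0.2708]
[-1.6797  0.3688  6.5457]
True [0.5835 0.1444 0.0367] [-0.0206  1.3072  4.4644] [0.0931 0.0884 0.3069]
[-1.1256  0.9332  4.3737]
True [0.5834 0.1443 0.0368] [-1.0363  1.5494  4.3763] [-0.0119  0.0457  0.2543]
[-0.5886  1.3158  5.0114]
True [0.5833 0.1443 0.0367] [-0.5739  2.012   3.9672] [-0.0089  0.0198  0.2634]
[-1.2935  1.6717  4.5792]
9.9833
```

View pics/c3.png

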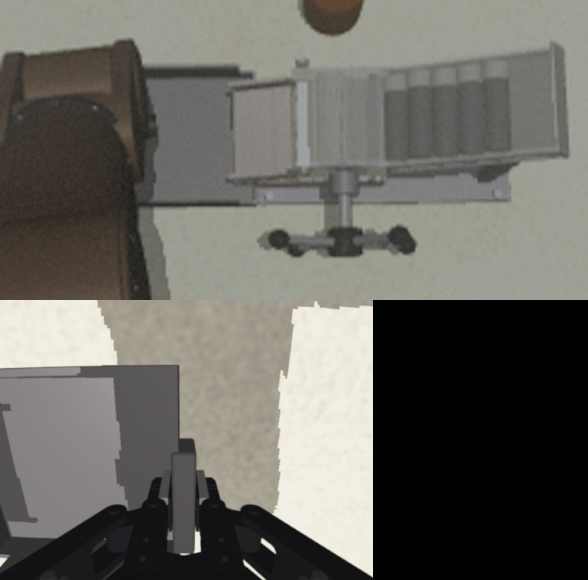

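Run:
```python
from plant import *
from h import *
np.set_printoptions(precision=4,suppress=True)
x=np.load("disp.npy");c,s=np.cos(x[2]),np.sin(x[2])
L=lambda y,z,xx=0:np.array([x[0]+c*xx-s*y,x[1]+s*xx+c*y,z])
gripper_to(.05)
p=read_ee_pos();servo_line([p[0],p[1],.12],v=.15)
gripper_to(0)
servo_line(L(.305,.12),v=.15);servo_line(L(.305,.04),v=.12)
pause(.2);f0=read_contact_force()
print(servo_line(L(.275,.04),v=.02,guard=7),read_ee_pos(),read_contact_force()-f0)
pause(.1);print(read_contact_force()-f0)
servo_line(L(.305,.04),v=.1);servo_line(L(.305,.15),v=.2)
move_pose(L(.10,.40,-.12),down(np.pi/2+x[2]))
pos,q=read_ee_pos(),read_tcp_rot();np.save("v3.npy",np.r_[pos,q])
cv2.imwrite("pics/w3.png",get_image("wrist")[:,:,::-1]);print(pos,read_t())
```

```text
True [0.5833 0.1649 0.0398] [-2.0568  2.6059  1.4358]
[-0.8015  3.0207  1.3646]
[ 0.4659 -0.0231  0.3989] 16.4917
```

View pics/w3.png

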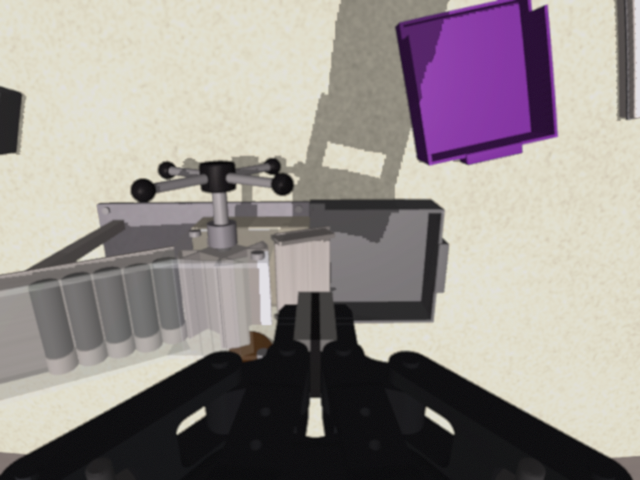

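The tray sits with its low wall under the lip, flush to the pedestal, with its lug-side corners at (443,208) and (435,321). Five tubes are still in the magazine. Next I'll check the tray pose numerically, refit the wheel angle and test IK for the wheel pushes.

```bash
cat >> h.py <<'E'
X=np.load("disp.npy")
def W(P,x=X):
    c,s=np.cos(x[2]),np.sin(x[2]);P=np.atleast_2d(P)
    return np.c_[x[0]+c*P[:,0]-s*P[:,1],x[1]+s*P[:,0]+c*P[:,1],P[:,2]]
def balls(th,x=X):
    t=th+np.radians([0,90,-90,180]); return W(np.c_[np.full(4,-.13),.088*np.sin(t),.125+.088*np.cos(t)],x)
def fitball(p,T,uv,t0):
    from scipy.optimize import least_squares
    r=least_squares(lambda v:np.r_[(proj(p,balls(v[0],X+[v[1],v[2],0,0]),T)-uv).ravel(),v[1]/.002,v[2]/.002],[t0,0,0]);return r.x,r.fun
def pushpose(deg,lift=0,half=.0145):   # finger touching the trailing side of the ball of the arm at deg
    th=np.radians(deg);ph=np.radians(max(.6*deg,deg-8))
    r=lambda a:np.array([0,np.sin(a),np.cos(a)]);t=lambda a:np.array([0,np.cos(a),-np.sin(a)])
    P=np.array([-.133,0,.125])+.088*r(th)-(half+.011)*t(ph)+(lift-.025)*r(ph)
    Rz=R.from_euler('z',X[2]).as_matrix()
    M=Rz@np.c_[t(ph),-r(ph),np.cross(t(ph),-r(ph))]
    return W(P)[0],R.from_matrix(M).as_quat()
E
python3 - <<'E'
from plant import *
from h import *
np.set_printoptions(precision=4,suppress=True)
p=camera_params("wrist");v=np.load("v3.npy");T=wristT(p,v[:3],v[3:])
P=onplane(p,[(443,208),(435,321)],T,.062);print("tray wall",P)
print("expected",W([[-.08,.265,.062],[.08,.265,.062]]))
print("lip w3",onplane(p,[(330,236),(330,292)],T,.066),W([0,.12,.064]))
uv=np.array([(283,184),(273,165),(143,190),(166,170)],float)
x,f=fitball(p,T,uv,.97);print(np.degrees(x[0]),x,f)
for d in(-45,-30,-15,0,15,30,50):
    for l in(0,.07):
        q=pushpose(d,l);j=inverse_kinematics(*q);print(d,l,q[0],None if j is None else np.round(j,2))
print(down(np.pi/2),pushpose(0)[1])
E
```

```text
tray wall [[0.5038 0.1382 0.062 ]
 [0.6636 0.145  0.062 ]]
expected [[0.5039 0.1419 0.062 ]
 [0.6639 0.1435 0.062 ]]
lip w3 [[ 0.5408 -0.0027  0.066 ]
 [ 0.6185 -0.0009  0.066 ]] [[ 0.5854 -0.0023  0.064 ]]
55.50665931336169 [ 0.9688 -0.0005 -0.0016] [-0.2046  0.2333 -1.076   1.1205  0.6294 -0.5458  0.97   -0.6795 -0.2371
 -0.818 ]
-45 0 [ 0.4543 -0.1972  0.1534] [-0.72  0.52  1.85  0.38  1.13 -2.53]
-45 0.07 [ 0.4546 -0.229   0.2157] [-0.76  0.46  1.74  0.34  1.29 -2.5 ]
-30 0 [ 0.4542 -0.1841  0.1696] [-0.65  0.45  1.88  0.29  1.03 -2.41]
-30 0.07 [ 0.4544 -0.2058  0.2361] [-0.68  0.37  1.78  0.26  1.2  -2.38]
-15 0 [ 0.454  -0.1677  0.1813] [-0.56  0.38  1.92  0.17  0.93 -2.25]
-15 0.07 [ 0.4541 -0.1786  0.2505] [-0.58  0.3   1.83  0.15  1.1  -2.23]
0 0 [ 0.4538 -0.1491  0.188 ] [-0.46  0.34  1.96 -0.    0.84 -2.04]
0 0.07 [ 0.4538 -0.1491  0.258 ] [-0.46  0.25  1.87 -0.    1.02 -2.04]
15 0 [ 0.4536 -0.1299  0.1893] [-0.34  0.32  2.   -0.21  0.78 -1.77]
15 0.07 [ 0.4535 -0.119   0.2584] [-0.32  0.23  1.91 -0.18  0.96 -1.8 ]
30 0 [ 0.4535 -0.1126  0.1876] [-0.18  0.34  2.04 -0.56  0.77 -1.36]
30 0.07 [ 0.4532 -0.0864  0.2525] [-0.13  0.24  1.96 -0.48  0.94 -1.42]
50 0 [ 0.4533 -0.0919  0.18  ] [ 0.03  0.44  2.08 -0.98  0.93 -0.81]
50 0.07 [ 0.4528 -0.045   0.2321] [ 0.13  0.36  2.01 -0.86  1.08 -0.91]
[ 0.5  0.5 -0.5 -0.5] [ 0.4975  0.5025 -0.5025 -0.4975]
```

Run:
```python
from plant import *
from h import *
np.set_printoptions(precision=4,suppress=True)
p=camera_params("wrist");v=np.load("v3.npy");T=wristT(p,v[:3],v[3:])
g=cv2.GaussianBlur(cv2.cvtColor(cv2.imread("pics/w3.png"),cv2.COLOR_BGR2GRAY),(0,0),1).astype(float)
def edge(pts,z,name,rob=True):
    P=onplane(p,pts,T,z)[:,:2]
    vx,vy,a,b=cv2.fitLine(P.astype(np.float32),cv2.DIST_HUBER,0,.0005,.0005).ravel()
    res=np.abs((P-[a,b])@[-vy,vx]);print(name,"dir deg",np.degrees(np.arctan2(vy,vx)),"pt",a,b,"res",res.mean(),len(P))
def sub(l):
    d=np.abs(np.gradient(l));i=d.argmax();w=d[max(0,i-2):i+3];return (w*np.arange(max(0,i-2),max(0,i-2)+len(w))).sum()/w.sum()
edge([(430+sub(g[r,430:456]),r) for r in [*range(213,236),*range(298,316)]],.062,"+y wall outer")
edge([(c,190+sub(g[190:206,c])) for c in [*range(320,345),*range(395,436)]],.062,"front wall outer")
edge([(c,314+sub(g[314:330,c])) for c in range(365,432)],.062,"back wall outer")
edge([(c,195+sub(g[195:209,c])) for c in [*range(110,150),*range(180,200)]],.006,"plate front")
edge([(322+sub(g[r,322:340]),r) for r in range(240,286)],.066,"lip")
```

```text
+y wall outer dir deg 0.7892526 pt 0.5759076 0.14011239 res 0.0002548426034981714 41
front wall outer dir deg -89.2019 pt 0.49338105 0.055238333 res 0.00024562278539678323 66
back wall outer dir deg -88.733185 pt 0.66437936 0.09374638 res 0.0002509714162039056 67
plate front dir deg -89.31915 pt 0.5115622 -0.2720103 res 0.0010030106381999563 60
lip dir deg 0.72865176 pt 0.57239544 -0.0033462509 res 0.0002559444855455716 46
```

The tray is home and square: its yaw is about 0.8° against 0.73° for the lip, and its position is within about 1.5 mm. Now the first wheel push, on the arm at about -34.5°.

```bash
cat > push.py <<'E'
from plant import *
from h import *
np.set_printoptions(precision=3,suppress=True)
def push(a,b,first=False):
    """arm now at a deg: push it to b deg; then lift off"""
    if not first:
        for d in (25,-10):
            P,q=pushpose(d,.075);servo_line(P,frame=q,v=.15)
    P,q=pushpose(a-8,.075)
    (move_pose if first else (lambda P,q:servo_line(P,frame=q,v=.15)))(P,q)
    P,q=pushpose(a-8);print("down guard",servo_line(P,frame=q,v=.10,guard=12))
    pause(.1);f0=read_contact_force();m=0
    n=int(np.ceil((b-a+8)/12))
    for d in np.linspace(a-8,b,n+1)[1:]:
        P,q=pushpose(d);g=servo_line(P,frame=q,v=.055,guard=20)
        f=read_contact_force()-f0;m=max(m,np.linalg.norm(f))
        if g: print("GUARD at",d,f);return False
    print("max f",m,"f",f,"t",read_t())
    P,q=pushpose(b-3);servo_line(P,frame=q,v=.05)
    P,q=pushpose(b-3,.075);servo_line(P,frame=q,v=.15)
    return True
E
python3 - <<'E'
from push import *
move_pose(*pushpose(-5,.09))
P,q=pushpose(-42.5,.075);servo_line(P,frame=q,v=.15)
ok=push(-34.5,52,True)
print(ok,read_t())
pos,q=read_ee_pos(),read_tcp_rot();np.save("v4.npy",np.r_[pos,q])
w=get_image("wrist")[:,:,::-1];s=get_image("side")[:,:,::-1]
cv2.imwrite("pics/w4.png",w);cv2.imwrite("pics/s4.png",s)
o=np.zeros((480,790,3),np.uint8);o[:375,:500]=cv2.resize(w,(500,375));o[:480,500:]=cv2.resize(s[215:335,290:362],(290,480),interpolation=cv2.INTER_CUBIC)
cv2.imwrite("pics/c4.png",o)
E
```

```text
down guard False
max f 0.9502607194874263 f [ 0.302 -0.058  0.661] t 22.675
True 23.575
```

View pics/c4.png

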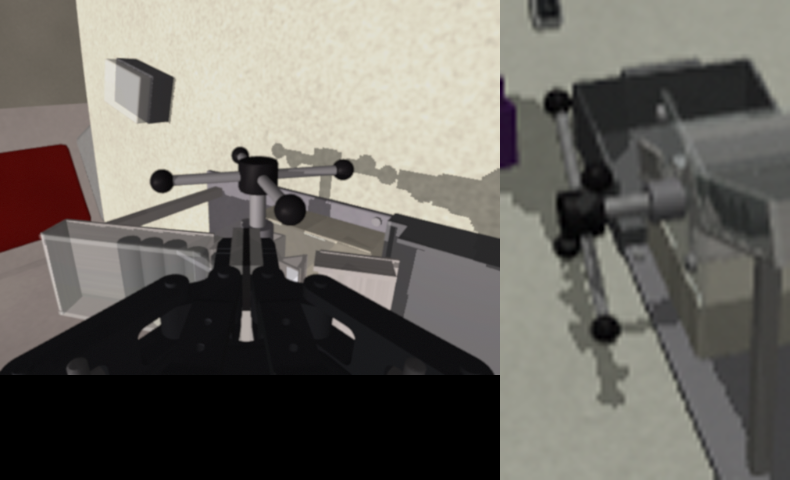

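The side crop has nearly the same ball pattern as before, which is what an 86.5° turn would give with four arms. So I'll settle whether it turned by fitting the angle and looking at the magazine.

Run:
```python
from push import *
p=camera_params("wrist");v=np.load("v4.npy");T=wristT(p,v[:3],v[3:])
for o in ((0,1,2,3),):
    uv=np.array([(371,269),(439,218),(206,232),(307,198)],float)[list(o)]
    x,f=fitball(p,T,uv,.9);print(np.degrees(x[0]),x,f)
ps=camera_params("side");Ts=np.linalg.inv(ps["camera_from_world"])
d=lambda x,y:(290+(x-500)/290*72,215+y/4)
x,f=fitball(ps,Ts,np.array([d(556,102),d(567,246),d(597,177),d(605,329)]),.9);print(np.degrees(x[0]),x,f)
x,f=fitball(ps,Ts,np.array([(304.5,240.6),(306.9,277.5),(313.9,258),(316.3,297)]),.9);print("before",np.degrees(x[0]),x,f)
a=get_image("top")[:,:,::-1];cv2.imwrite("pics/top4.png",a)
f=lambda im:cv2.resize(im[180:300,300:450],(600,280),interpolation=cv2.INTER_CUBIC)
w=cv2.imread("pics/w4.png")[270:400,40:420]
o=np.zeros((560,600,3),np.uint8);o[:280]=f(a);o[280:485]=cv2.resize(w,(600,205));cv2.imwrite("pics/c5.png",o)
```

```text
53.16189316357084 [ 0.928  0.    -0.002] [-0.022  0.314 -0.528 -0.429  1.41  -0.568  0.086  0.51   0.015 -1.101]
53.35094219702449 [ 0.931  0.001 -0.002] [ 0.19  -0.409 -0.339 -0.496 -0.547 -0.473 -0.52  -0.634  0.62  -1.002]
before 55.44597064066603 [ 0.968  0.002 -0.002] [-0.378 -0.164 -0.267 -0.557 -0.437 -0.346 -0.46  -0.708  0.85  -0.958]
```

View pics/c5.png

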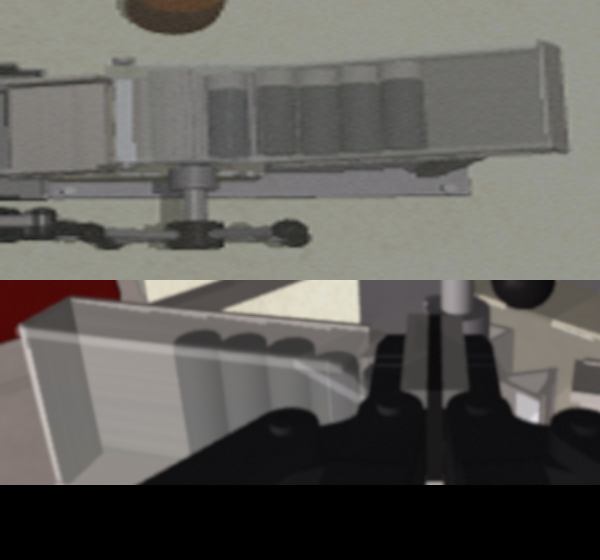

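The top view shows the first tube moved out of the magazine into the drum slot, with four left, so the wheel did turn by 88°. Next come two more pushes.

Run:
```python
from push import *
ok=push(-36.7,52) and push(-36.7,52)
print(ok,read_t())
pos,q=read_ee_pos(),read_tcp_rot();np.save("v5.npy",np.r_[pos,q])
a=get_image("top")[:,:,::-1];cv2.imwrite("pics/top5.png",a)
w=get_image("wrist")[:,:,::-1];cv2.imwrite("pics/w5.png",w)
o=np.zeros((575,640,3),np.uint8);o[:260]=cv2.resize(a[180:300,210:450],(640,260),interpolation=cv2.INTER_CUBIC);o[260:,:420]=cv2.resize(w,(420,315));cv2.imwrite("pics/c6.png",o)
```

```text
down guard False
max f 1.7332958577101445 f [-0.521 -1.084 -0.151] t 30.4167
down guard False
max f 1.3513442638285618 f [-0.066 -0.065 -0.477] t 38.0083
True 38.9083
```

View pics/c6.png

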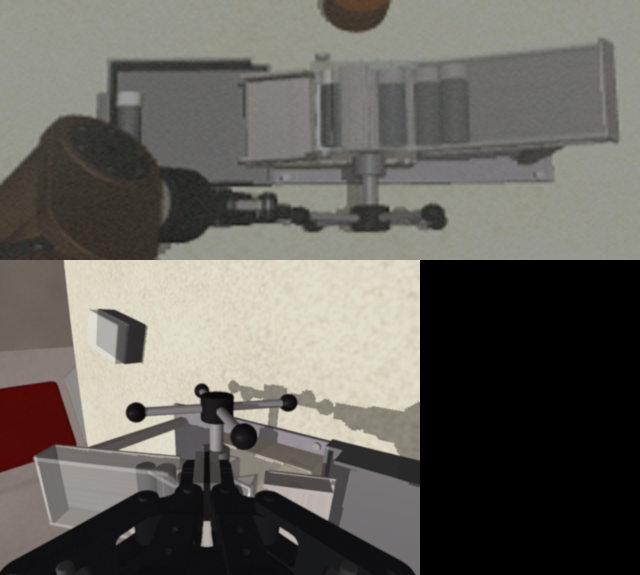

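Tube 1 lies in the tray at (128,120). Tube 2 is in the slot at +53°, tube 3 is in the drum, and two remain in the magazine. The last push is short, taking tube 2's slot to about +85°.

Run:
```python
from push import *
ok=push(-36.7,-6)
P,q=pushpose(-9,.14);servo_line(P,frame=q,v=.2)
pos=read_ee_pos()
servo_line([pos[0]-.01,pos[1]-.10,pos[2]+.05],v=.25)
pos,q=read_ee_pos(),read_tcp_rot();np.save("v6.npy",np.r_[pos,q])
print(ok,read_t())
a=get_image("top")[:,:,::-1];cv2.imwrite("pics/top6.png",a)
w=get_image("wrist")[:,:,::-1];cv2.imwrite("pics/w6.png",w)
o=np.zeros((575,640,3),np.uint8);o[:260]=cv2.resize(a[180:300,210:450],(640,260),interpolation=cv2.INTER_CUBIC);o[260:,:420]=cv2.resize(w,(420,315));cv2.imwrite("pics/c7.png",o)
```

```text
down guard False
max f 1.819135271861358 f [-1.066 -0.294 -0.322] t 43.5833
True 45.5583
```

View pics/c7.png

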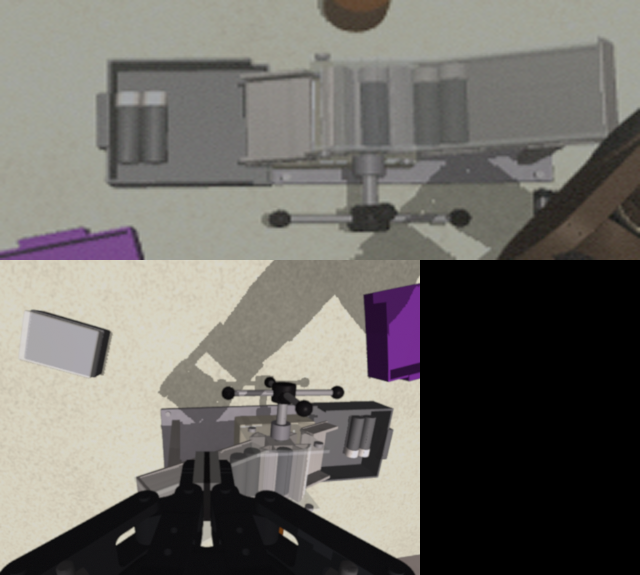

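Two tubes lie side by side in the tray at (128,127) and (153,127), tube 3 is at the top of the drum, and two remain in the magazine. Before handing in, I'll check that the rolling tubes didn't shift the tray.

Run:
```python
from plant import *
from h import *
p=camera_params("top");T=np.linalg.inv(p["camera_from_world"])
def sub(l):
    d=np.abs(np.gradient(l));i=d.argmax();k=np.arange(max(0,i-1),min(len(d),i+2));return (d[k]*k).sum()/d[k].sum()
for n in("top4","top5","top6"):
    g=cv2.cvtColor(cv2.imread(f"pics/{n}.png"),cv2.COLOR_BGR2GRAY).astype(float)
    r=[*range(210,221)]; c=[244+sub(g[i,244:256]) for i in r]
    rows=[*range(239,247)] if n=="top6" else []
    c2=[244+sub(g[i,244:256]) for i in rows]
    P=onplane(p,[*zip(c+c2,r+rows)],T,.062)
    print(n,np.round(np.mean(c),2),np.median(P[:11,1]),np.polyfit(P[:,0],P[:,1],1)[0]*57.3)
print(W([[.05,.265,.062]]))
p=camera_params("wrist");v=np.load("v6.npy");T=wristT(p,v[:3],v[3:])
print("w6 lug wall corners",onplane(p,[(392*640/420,(408-260)*640/420),(379*640/420,(475-260)*640/420)],T,.062))
```

```text
top4 250.51 0.14066946719405987 0.5154711788833851
top5 250.22 0.141073580378769 -1.0149008912162556
top6 250.1 0.14131009915026876 -2.5227944003208043
[[0.63393725 0.14317796 0.062     ]]
w6 lug wall corners [[0.50515197 0.13704397 0.062     ]
 [0.66036697 0.14436794 0.062     ]]
```

Run:
```python
from plant import *
job_done();print(read_t())
```

```text
the job is handed in; nothing more can be done
the job is handed in; nothing more can be done
```

The job is handed in: the tray is home under the chute and two tubes are in it, with no third released. The simulation gives no verdict. The last reading before hand-in was about 46 s of the 72 s.

- **Tray:** I gripped it by the lug, straightened it and slid it in until it stopped against the pedestal, then pushed the lug once more with closed fingers to seat it. Before dispensing, its yaw was about 0.8° by the lug-side wall (1.3° by the back wall), against 0.7° for the chute lip. Its position agreed with home to about 1.5 mm.
- **Wheel:** I turned it with four slow pushes, with force readings after each step below 2 N, about 300° in all. The last push was a short one that stopped with tube 3 at the top of the drum.
- **Last pictures:** two tubes are side by side in the tray, tube 3 is in the drum and two tubes are in the magazine. The arm is clear, and the purple tray and the bench items I could see looked undisturbed.

**Checks that disagreed:**
- After the tubes rolled in, the tray's outer wall read about 0.6 mm further out than before, which is near the measuring noise. I did not reseat it.
- The final rough yaw readings conflicted, about -2.5° from the top camera and about +2.7° from the wrist camera. I trusted the earlier fit.

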